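Put the right lids back on three storage tins

TASK

Someone closed the three storage tins with one another's lids. Change the lids round, parking one on a clear patch of desk on the way, so that every tin ends up closed with its own lid (small, medium, large), pushed on over the neck and sitting level and fully down on the tin's shoulder. Leave the till roll, the date stamp, the glue stick and the tasting glass where they stand.

Things in the scene. Friction and masses are not known exactly. Their poses are not given: they have to be found in the camera images.
- tin_small: the small storage tin, heavy, does not shift. Square green body 78 x 78 mm, flat shoulder 50 mm above the desk; from its middle rises a round metal neck 32 mm across, 26 mm high, the top 6 mm tapering to 23 mm. Origin: centre of the underside on the desk, below the neck; z up; label frame on its -x face. A wrong lid sits on it at the start.
- tin_medium: the medium storage tin, heavy, does not shift. Square green body 92 x 92 mm, flat shoulder 65 mm above the desk; from its middle rises a round metal neck 43 mm across, 26 mm high, the top 6 mm tapering to 34 mm. Origin: centre of the underside on the desk, below the neck; z up; label frame on its -x face. A wrong lid sits on it at the start.
- tin_large: the large storage tin, heavy, does not shift. Square green body 108 x 108 mm, flat shoulder 80 mm above the desk; from its middle rises a round metal neck 54 mm across, 26 mm high, the top 6 mm tapering to 45 mm. Origin: centre of the underside on the desk, below the neck; z up; label frame on its -x face. A wrong lid sits on it at the start.
- lid_small: the small lid, loose, 40 to 85 g: round aluminium cap 42 mm across, 34 mm high, straight side, open below (inside 37 mm across, 30 mm deep: about 2 mm play round the small tin's neck; its edge then rests on the shoulder). At the start it sits on top of a neck too wide for it. Origin: centre of its lower edge, z up through the closed top. Grip across its side, fingertips a few mm above what it stands on.
- lid_medium: the medium lid, loose, 40 to 85 g: round aluminium cap 53 mm across, 34 mm high, straight side, open below (inside 48 mm across, 30 mm deep: about 2 mm play round the medium tin's neck; its edge then rests on the shoulder). At the start it sits loosely, off centre, round a neck too narrow for it. Origin: centre of its lower edge, z up through the closed top. Grip across its side, fingertips a few mm above what it stands on.
- lid_large: the large lid, loose, 40 to 85 g: round aluminium cap 64 mm across, 34 mm high, straight side, open below (inside 59 mm across, 30 mm deep: about 2 mm play round the large tin's neck; its edge then rests on the shoulder). At the start it sits loosely, off centre, round a neck too narrow for it. Origin: centre of its lower edge, z up through the closed top. Grip across its side, fingertips a few mm above what it stands on.
- till_roll: bystander, loose: white till paper roll standing on end, 58 mm across, 57 mm high; origin at the centre of its underside.
- glue_stick: bystander, loose: round glue stick standing upright, 28 mm across, 84 mm high; origin at the centre of its underside.
- date_stamp: bystander, loose: self-inking stamp standing upright, black frame with a wide cap, 34 x 52 mm, 78 mm high; origin at the centre of its underside.
- tasting_glass: bystander, loose: stemmed tasting glass, 63 mm across, 155 mm high; origin at the centre of its foot. Everything unlisted on the desk is fixed and outside the area x 0.37 to 0.71, y -0.21 to 0.51, which is bare desk between the listed things; tall black capsule stands rise beyond y -0.21.

How it is judged:
At the end, for the whole second after the job is handed in: Each lid (small, medium, large) is on the tin of its own size: within 6 mm of the tin's middle, its lower edge within 4 mm of the shoulder's height, level within 0.08 rad, and at rest (horizontal distance between lid_small and tin_small below 0.006 m and z of lid_small in the frame of tin_small between 0.046 and 0.054 m and angle between each of lid_small, lid_medium, lid_large's own z axis and vertical below 0.08 rad and linear speed of each of lid_small, lid_medium, lid_large below 0.02 m/s and horizontal distance between lid_medium and tin_medium below 0.006 m and z of lid_medium in the frame of tin_medium between 0.061 and 0.069 m and horizontal distance between lid_large and tin_large below 0.006 m and z of lid_large in the frame of tin_large between 0.076 and 0.084 m); the robot touches nothing.
It fails at once if the till roll is pushed more than 25 mm from its place or tipped over (distance of till_roll from where it was at the start of the episode above 0.025 m or angle between till_roll's own z axis and vertical above 0.5 rad).
It fails at once if the date stamp is pushed more than 25 mm from its place or tipped over (distance of date_stamp from where it was at the start of the episode above 0.025 m or angle between date_stamp's own z axis and vertical above 0.5 rad).
It fails at once if the tasting glass is pushed more than 25 mm from its place or tipped over (distance of tasting_glass from where it was at the start of the episode above 0.025 m or angle between tasting_glass's own z axis and vertical above 0.5 rad).
It fails at once if the glue stick is pushed more than 25 mm from its place or tipped over (distance of glue_stick from where it was at the start of the episode above 0.025 m or angle between glue_stick's own z axis and vertical above 0.5 rad).
It also fails if it takes over 128 s, if anything falls off the work surface, if the arm or the gripper's body presses on something with over 40 N, if the wrist force passes 120 N, or if a joint passes its speed limit or range.

ROBOT

A 7-joint arm with a two-finger parallel gripper is mounted at the origin on a cart in front of the work surface, level with it; the furniture and walls round the work are solid. World frame = base frame: x ahead of the robot, y to its left, z up, the work surface at z = 0. Lengths are in m, angles in rad, forces in N, time in s.
With the tool pointing down it reaches from about 0.4 to 0.85 m from the base axis. Payload 4.5 kg.
Tool frame: the origin (TCP) lies at the very end of the fingers, on their centre line; the grasp point (between the pads) lies 19 mm behind it (r.pinch_z is the distance from the TCP to the grasp point, in m); z points along the fingers, y is the line along which they close (so a half turn about z gives the same grasp; the last joint's range is limited). The gripper opens to 88 mm and grips with 3 to 60 N. Pads are 18 mm wide; open, the fingers measure 123 mm over their backs; the gripper's body (75 mm by 187 mm) begins 45 mm behind the grasp point.
Start: joints at [1.348, 0.689, -0.195, 1.565, 0.157, 0.902, -0.215], TCP at [0.159, -0.605, 0.239] pointing down, gripper open.
Joint ranges: [-3.01, 3.01], [-0.46, 2.08], [-1.47, 1.51], [0.13, 2.56], [-1, 4.14], [0.04, 2.09], [-2.66, 2.66]. Speed limits (rad/s): [2.57, 2.57, 3.14, 3.14, 3.14, 3.14, 3.14].

INTERFACE

Orientations are given as a unit quaternion [x, y, z, w].
In Python, from plant import r, cams gives the robot as it stands.
- The arm moves only by the shell command python3 -m pendant 'ROWS' [FORCE]. ROWS is JSON, a list of rows, each a list of 3 entries, a list of its own where there are three numbers: the closure, from -1 (fully open) to 1 (shut), then the shift along the tool's x, y, z in mm, then the turn, a rotation vector about the tool's x, y, z in degrees. A call has 1 to 8 rows; each row shifts and turns the commanded pose from where the row before left it, along the tool's axes as they then stand; what a row does not reach is not made up. A row lasts 1/8 s, in which the tool goes at most 62.5 mm and 10.7 degrees, less where a joint would pass 70% of its speed; a pose out of reach is approached as far as the arm can. A call with a gripper value outside its range is refused whole. The fingers move at their own pace and stop on an object; FORCE is the grip in N (left out, the last holds). Time passes only in rows, so rows that do not move let the fingers close. It gives the time, the measured TCP pose, the force, the opening and the grip force at its end, in the units of the state.
- r.get_state(): the state, without advancing time (a new reading comes with each control period).
- cams.snapshot(name): name is "scene" or "top" or "wrist"; returns a dict with "img" (480x640x3 uint8, red, green, blue), "camera_matrix" (3x3 intrinsics, pixels), "camera_from_world" (4x4, takes a point from world to camera coordinates); the wrist camera has in their place "tool_from_camera" (4x4, takes a point from camera to tool coordinates, whose origin is the TCP and whose axes are the flange's). Camera axes: x right, y up, looking along -z (the intrinsics and any distortion apply to the point x, -y, -z); pixel columns grow to the right and rows downward; lengths in m; the calibration is good to about 2 mm. A picture is of the moment at which its call begins: read the wrist's pose just before it. There is no depth.
- r.finish_job(): hands the job in; it is judged then, once.
The state is a dict: "clock": time; "q": joint angles; "qd": joint speeds; "joint_torque": joint torques, N m; "tool_pos": TCP position; "eef_rot": TCP orientation; "contact_force": force on the tool from outside, world axes, zero at the start; "moment": the same for the moment, N m; "opening": opening from 0.0 (shut) to 1.0 (fully open); "finger_force": force on a finger pad.
Only numpy, scipy, OpenCV 4.12 (cv2) and the standard library are available. Lean on these libraries where they do the work, as an engineer would, in place of code of your own. Each camera call takes 0.05 s, during which the arm holds its last target. There are 200 camera calls.

## Working session

There is one attempt and no reset: what is moved stays moved. The work goes in short steps, Python scripts to look and compute and a shell command to move; the robot and the scene stay as the last step left them, time stands still between calls to the robot, and variables do not carry over. Pictures are saved under pics/ and viewed, at most 14 in all, crops included, and the job is handed in when it is done.

```bash
ls; mkdir -p pics
python3 - <<'E'
from plant import r,cams
import cv2,numpy as np
for n in("scene","top"):
    s=cams.snapshot(n); cv2.imwrite(f"pics/{n}0.png",s["img"][:,:,::-1]); np.savez(f"{n}0.npz",**s)
    print(n,s["camera_matrix"].tolist(),np.round(s["camera_from_world"],4).tolist(),[k for k in s])
print(r.get_state(), r.pinch_z)
E
```

```text
pics
scene [[527.7733172056982, 0.0, 312.9944579198971], [0.0, 527.7733172056982, 235.10124798533477], [0.0, 0.0, 1.0]] [[-0.8482, -0.5296, -0.0073, 0.5595], [0.2914, -0.4781, 0.8286, -0.1914], [-0.4423, 0.7007, 0.5598, -1.0544], [0.0, 0.0, 0.0, 1.0]] ['img', 'camera_matrix', 'camera_from_world']
top [[435.4507398995181, 0.0, 317.593878127329], [0.0, 435.4507398995181, 243.24644512941884], [0.0, 0.0, 1.0]] [[0.0256, -0.9992, 0.032, 0.1006], [0.9806, 0.0313, 0.1935, -0.5943], [-0.1944, 0.0264, 0.9806, -0.8899], [0.0, 0.0, 0.0, 1.0]] ['img', 'camera_matrix', 'camera_from_world']
{'clock': 0.1, 'q': array([ 1.34781211,  0.68991975, -0.19453508,  1.56624183,  0.15728755,
        0.90249871, -0.21511946]), 'qd': array([ 0.00260012, -0.00100668, -0.00085983, -0.0016254 ,  0.00066246,
        0.00061094, -0.00055627]), 'joint_torque': array([-3.10972253e-03, -5.28502572e+01, -1.27126280e+00, -1.53837132e+01,
       -5.25449077e-02,  1.97490561e-03,  3.81089865e-05]), 'tool_pos': array([ 0.1585552 , -0.60396087,  0.23797787]), 'eef_rot': array([ 9.91764800e-01,  1.28069818e-01, -1.57435502e-04, -8.23693503e-04]), 'contact_force': array([-0.26648546, -0.32887608, -0.44512676]), 'moment': array([-0.03011303, -0.00878502, -0.03562662]), 'finger_force': 0.0, 'opening': 0.9978152601480614} 0.0187
```

View pics/top0.png

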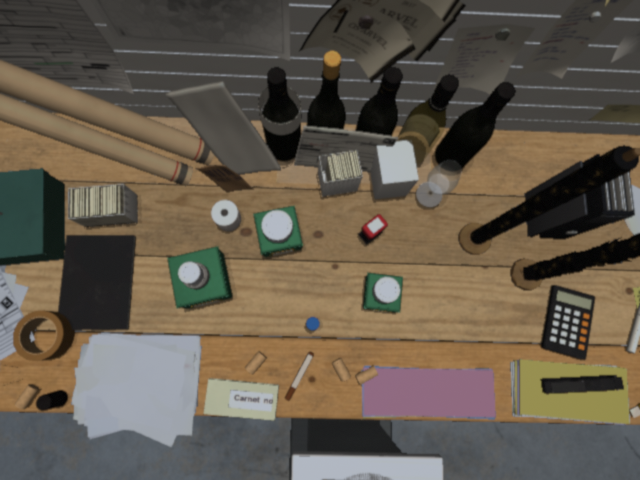

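View pics/scene0.png

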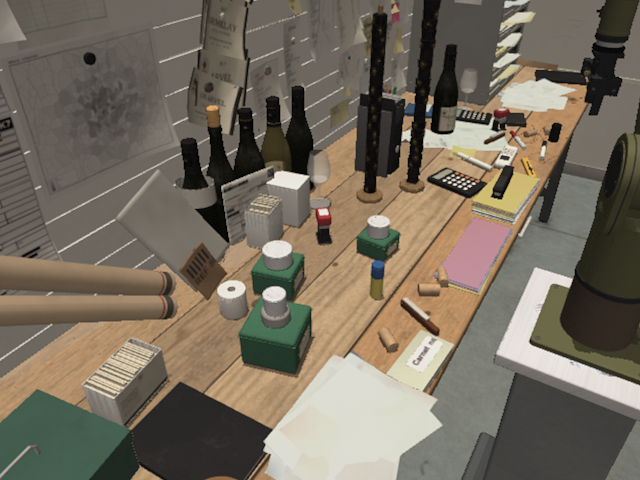

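The top view shows the large tin at about (199,277) carrying the small lid, the medium tin at (278,232) with the large lid, and the small tin at (383,293) with the medium lid. The till roll is at (225,215), glue stick (312,324), stamp (373,229), glass (430,195) and the stands at (475,240) and (525,275). The scene view agrees.

```bash
cat > h.py <<'E'
import numpy as np,cv2
def ray(s,px,z):
    K=s["camera_matrix"];T=s["camera_from_world"];R=T[:3,:3];t=T[:3,3]
    px=np.atleast_2d(np.asarray(px,float)); n=np.c_[px,np.ones(len(px))]@np.linalg.inv(K).T
    d=(n*[1,-1,-1])@R; c=-R.T@t
    return c+d*((z-c[2])/d[:,2])[:,None]
def proj(s,P):
    T=s["camera_from_world"];p=np.atleast_2d(P)@T[:3,:3].T+T[:3,3];p=p*[1,-1,-1]
    q=p@s["camera_matrix"].T;return q[:,:2]/q[:,2:]
def green(im):
    h=cv2.cvtColor(im,cv2.COLOR_RGB2HSV);return cv2.inRange(h,(50,90,25),(85,255,255))
E
python3 - <<'E'
import numpy as np,cv2
from h import *
S={n:dict(np.load(n+"0.npz")) for n in("top","scene")}
s=S["top"];im=s["img"];g=green(im)
hs=cv2.cvtColor(im,cv2.COLOR_RGB2HSV);w=cv2.inRange(hs,(0,0,110),(180,50,255))
for nm,(u,v),h in(("L",(199,277),.08),("M",(278,232),.065),("S",(383,293),.05)):
    m=np.zeros_like(g);m[v-50:v+50,u-50:u+50]=g[v-50:v+50,u-50:u+50]
    c=max(cv2.findContours(m,0,1)[0],key=cv2.contourArea)
    P=ray(s,c[:,0],h)[:,:2].astype(np.float32)*1000
    print(nm,"rect@shoulder",cv2.minAreaRect(P))
for nm,(u,v),h in(("lidS",(190,272),.14),("lidL",(277,226),.099),("lidM",(386,290),.084),("till",(225,215),.057)):
    m=np.zeros_like(g);m[v-22:v+22,u-22:u+22]=w[v-22:v+22,u-22:u+22]
    c=max(cv2.findContours(m,0,1)[0],key=cv2.contourArea)
    P=ray(s,c[:,0],h)[:,:2].astype(np.float32)*1000
    print(nm,cv2.minEnclosingCircle(P),cv2.minAreaRect(P))
for nm,p,h in(("stamp",(375,224),.078),("glue",(312,323),.084),("glassfoot",(429,197),0),("st1",(475,240),0.01),("st2",(525,275),.01)):print(nm,ray(s,[p],h)[0].round(3))
o=[]
for n,b in(("top",(150,180,450,340)),("scene",(210,150,410,380))):
    i=S[n]["img"][b[1]:b[3],b[0]:b[2],::-1];o.append(cv2.resize(i,(800,int(800*i.shape[0]/i.shape[1])) if n=="top" else None,fx=2.6,fy=2.6,interpolation=2))
cv2.imwrite("pics/c0.png",o[0]);cv2.imwrite("pics/c1.png",o[1])
E
```

```text
L rect@shoulder ((507.53948974609375, 361.2947082519531), (108.71592712402344, 111.41881561279297), 14.753326416015625)
M rect@shoulder ((614.3964233398438, 204.36480712890625), (94.9030532836914, 87.78750610351562), 13.729558944702148)
S rect@shoulder ((489.6332702636719, -24.96776580810547), (76.24230194091797, 74.47735595703125), 84.80162048339844)
lidS ((510.08612060546875, 367.03057861328125), 22.68022918701172) ((510.10943603515625, 367.0769348144531), (43.08404541015625, 42.11389923095703), 4.987353801727295)
lidL ((619.9923706054688, 205.35360717773438), 33.32377243041992) ((619.9747924804688, 205.43463134765625), (63.10288619995117, 65.34440612792969), 48.41165542602539)
lidM ((493.58245849609375, -28.308914184570312), 27.57960319519043) ((493.1428527832031, -28.773101806640625), (53.529762268066406, 53.907020568847656), 45.74449920654297)
till ((653.4484252929688, 323.486083984375), 30.138566970825195) ((653.2264404296875, 323.1534729003906), (56.53434753417969, 58.9392204284668), 2.023097276687622)
stamp [ 0.633 -0.004  0.078]
glue [0.42  0.126 0.084]
glassfoot [ 0.723 -0.146 -0.   ]
st1 [ 0.62  -0.247  0.01 ]
st2 [ 0.542 -0.359  0.01 ]
```

View pics/c0.png

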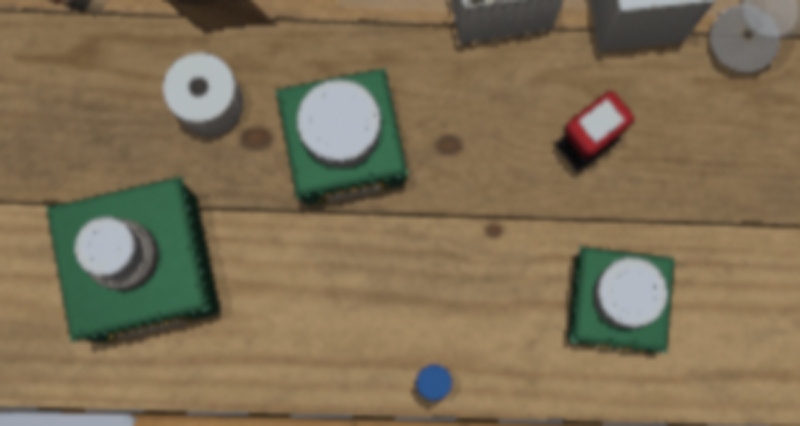

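```bash
python3 -m pendant '[[-1,[0,0,-25],[0,0,7.5]],[-1,[0,0,-25],[0,0,7.2]],[-1,[24,-43,0],[0,0,0]],[-1,[24,-43,0],[0,0,0]],[-1,[24,-43,0],[0,0,0]],[-1,[24,-43,0],[0,0,0]],[-1,[24,-43,0],[0,0,0]],[-1,[21,-40,0],[0,0,0]]]' 20
```

```text
clock: 1.1
tool_pos: [0.3004, -0.3477, 0.2886]
eef_rot: [1.0, 0.0, -0.0, -0.0]
contact_force: [-0.5, 0.7, -0.1]
opening: 1.0
finger_force: 0.0
```

```bash
python3 -m pendant '[[-1,[20,-50,0],[0,0,0]],[-1,[20,-50,0],[0,0,0]],[-1,[20,-50,0],[0,0,0]],[-1,[20,-50,0],[0,0,0]],[-1,[20,-50,0],[0,0,0]],[-1,[20,-50,0],[0,0,0]],[-1,[10,-50,0],[0,0,0]],[-1,[10,-50,0],[0,0,0]]]' && python3 -m pendant '[[-1,[10,-50,0],[0,0,0]],[-1,[10,-50,0],[0,0,0]],[-1,[10,-50,0],[0,0,0]],[-1,[10,-50,0],[0,0,0]],[-1,[10,-50,0],[0,0,0]],[-1,[5,-50,0],[0,0,0]],[-1,[0,0,0],[0,0,0]],[-1,[0,0,0],[0,0,0]]]'
cat >> h.py <<'E'
from scipy.spatial.transform import Rotation as Ro
def wrist(name=None):
    from plant import r,cams
    st=r.get_state();s=dict(cams.snapshot("wrist"))
    A=np.eye(4);A[:3,:3]=Ro.from_quat(st["eef_rot"]).as_matrix();A[:3,3]=st["tool_pos"]
    s["camera_from_world"]=np.linalg.inv(A@s["tool_from_camera"])
    if name: cv2.imwrite(f"pics/{name}.png",s["img"][:,:,::-1])
    np.savez((name or "w")+".npz",**s)
    return st,s
E
python3 -c "
from h import *
st,s=wrist('w1');print(st['tool_pos'],s['tool_from_camera'].round(3).tolist())
print(proj(s,[[.51,.367,.14],[.5075,.361,.106]]))"
```

```text
clock: 2.1
tool_pos: [0.4396, 0.0522, 0.2885]
eef_rot: [1.0, 0.0, -0.0, 0.0]
contact_force: [1.2, -0.3, -0.7]
opening: 1.003
finger_force: 0.0
clock: 3.1
tool_pos: [0.4943, 0.3496, 0.2881]
eef_rot: [1.0, 0.0, -0.0, 0.001]
contact_force: [-0.0, -0.3, -0.5]
opening: 1.004
finger_force: 0.0
[0.49433697 0.34955021 0.2880661 ] [[-0.0, 0.953, 0.305, 0.079], [1.0, 0.0, -0.0, -0.001], [-0.0, 0.305, -0.953, -0.146], [0.0, 0.0, 0.0, 1.0]]
[[302.00440526 196.51499805]
 [310.80124935 191.10220943]]
```

View pics/w1.png

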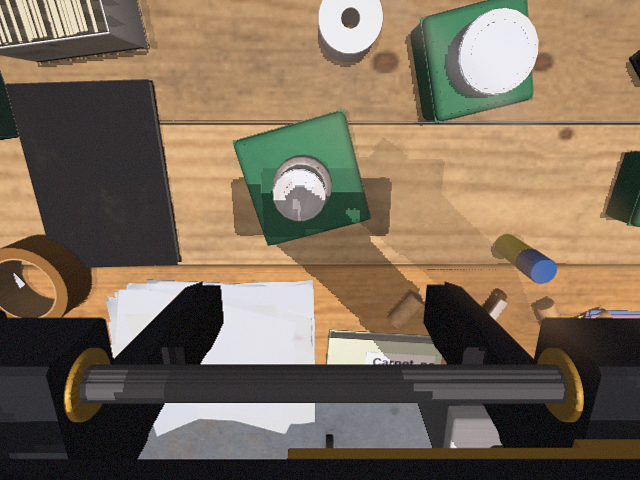

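The wrist view shows the small lid's top centred at about (300,195), within 2 px of the predicted (302,196), so its position holds.

```bash
python3 -c "
from h import *
s=dict(np.load('w1.npz'))
print(ray(s,[[300,195],[273,195],[327,195],[300,168],[300,222]],.14).round(4))
print('lidL',ray(s,[[498,51]],.099).round(4))
print('Lcorners',ray(s,[[235,143],[342,112],[369,218],[268,244]],.08).round(4).tolist(), ray(s,[[235,143],[342,112],[369,218],[268,244]],.08).mean(0))
"
```

```text
[[0.5112 0.3686 0.14  ]
 [0.5113 0.3901 0.14  ]
 [0.5112 0.347  0.14  ]
 [0.5327 0.3682 0.14  ]
 [0.4888 0.369  0.14  ]]
lidL [[0.6215 0.2077 0.099 ]]
Lcorners [[0.5472, 0.4312, 0.08], [0.5744, 0.333, 0.08], [0.4754, 0.3051, 0.08], [0.4485, 0.4053, 0.08]] [0.51139819 0.36862242 0.08      ]
```

```bash
python3 -m pendant '[[-1,[17,-18.5,0],[0,0,0]],[-1,[0,0,40],[0,0,0]],[-1,[0,0,40],[0,0,0]],[-1,[0,0,40],[0,0,0]],[-1,[0,0,30],[0,0,0]],[-1,[0,0,14],[0,0,0]],[-1,[0,0,12],[0,0,0]],[-1,[0,0,0],[0,0,0]]]' && python3 -m pendant '[[1,[0,0,0],[0,0,0]],[1,[0,0,0],[0,0,0]],[1,[0,0,0],[0,0,0]],[1,[0,0,0],[0,0,0]],[1,[0,0,0],[0,0,0]],[1,[0,0,0],[0,0,0]],[1,[0,0,0],[0,0,0]],[1,[0,0,0],[0,0,0]]]' 15
```

```text
clock: 4.15
tool_pos: [0.5117, 0.3687, 0.1127]
eef_rot: [1.0, -0.0, -0.0, 0.0]
contact_force: [-0.3, 0.1, 0.3]
opening: 1.0
finger_force: 0.0
clock: 5.15
tool_pos: [0.5115, 0.3691, 0.1127]
eef_rot: [1.0, 0.0, 0.0, 0.0]
contact_force: [0.3, -0.5, 1.6]
opening: 0.472
finger_force: 15.0
```

```bash
python3 -m pendant '[[1,[0,0,-25],[0,0,0]],[1,[0,0,-40],[0,0,0]],[1,[0,0,-32],[0,0,0]],[1,[1.5,45,0],[0,0,0]],[1,[1.5,45,0],[0,0,0]],[1,[1.5,45,0],[0,0,0]],[1,[1.5,45,0],[0,0,0]],[1,[1.5,45,0],[0,0,0]]]' && python3 -m pendant '[[1,[1,44,0],[0,0,0]],[1,[0,0,0],[0,0,0]],[1,[0,0,45],[0,0,0]],[1,[0,0,45],[0,0,0]],[1,[0,0,45],[0,0,0]],[1,[0,0,35],[0,0,0]],[1,[0,0,20],[0,0,0]],[1,[0,0,0],[0,0,0]]]'
```

```text
clock: 6.15
tool_pos: [0.519, 0.1425, 0.2096]
eef_rot: [1.0, 0.0, 0.0, 0.0]
contact_force: [0.9, 0.7, -1.2]
opening: 0.48
finger_force: 15.0
clock: 7.15
tool_pos: [0.5191, 0.1011, 0.0183]
eef_rot: [1.0, 0.001, -0.001, 0.0]
contact_force: [0.6, -0.0, -0.3]
opening: 0.474
finger_force: 15.0
```

```bash
python3 -m pendant '[[1,[0,0,6],[0,0,0]],[1,[0,0,4],[0,0,0]],[1,[0,0,0],[0,0,0]],[1,[0,0,0],[0,0,0]],[-1,[0,0,0],[0,0,0]],[-1,[0,0,0],[0,0,0]],[-1,[0,0,0],[0,0,0]],[-1,[0,0,0],[0,0,0]]]' && python3 -m pendant '[[-1,[0,0,-40],[0,0,0]],[-1,[0,0,-50],[0,0,0]],[-1,[0,0,-50],[0,0,0]],[-1,[0,0,-50],[0,0,0]],[-1,[20,-30,0],[0,0,0]],[-1,[20,-50,0],[0,0,0]],[-1,[0,0,0],[0,0,0]],[-1,[0,0,0],[0,0,0]]]'
python3 -c "
from h import *
st,s=wrist('w2');print(st['tool_pos'])
print(proj(s,[[.52,.101,.034],[.511,.368,.106],[.621,.207,.099]]))"
```

```text
clock: 8.15
tool_pos: [0.5201, 0.1, 0.0097]
eef_rot: [1.0, 0.0, 0.0, 0.0]
contact_force: [0.8, -0.6, 0.0]
opening: 0.905
finger_force: 0.0
clock: 9.15
tool_pos: [0.5595, 0.1794, 0.1993]
eef_rot: [1.0, 0.0, -0.001, 0.001]
contact_force: [1.0, -1.2, -0.1]
opening: 1.002
finger_force: 0.0
[0.55949731 0.17941889 0.19929969]
[[412.11857854 253.22589487]
 [ 59.20775887 301.46084588]
 [281.17309645 142.11689221]]
```

View pics/w2.png

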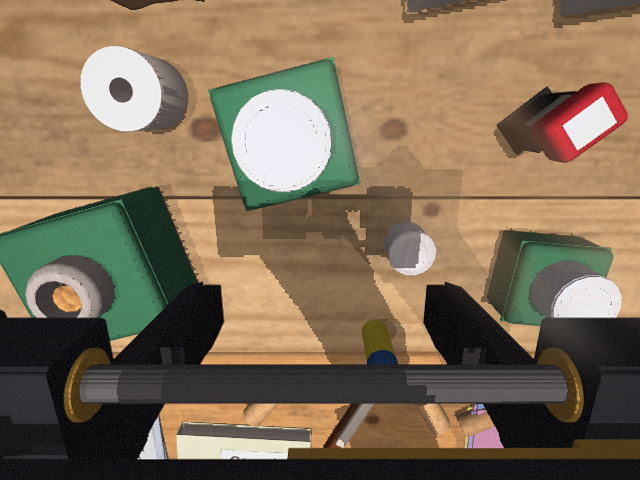

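The parked small lid stands upright at (411,252). The large lid's top is at (281,141), right where it was predicted, and the large tin's bare neck is at (67,295).

```bash
python3 -c "
from h import *
s=dict(np.load('w2.npz'))
p=ray(s,[[210,88],[332,58],[357,182],[247,210]],.065);print(p.round(4).tolist(),p.mean(0), np.linalg.norm(np.diff(p,axis=0),axis=1))
print('lidL',ray(s,[[281,141]],.099),'neckL',ray(s,[[67,295]],.106),'lidS',ray(s,[[411,252]],.034))
"
python3 -m pendant '[[-1,[31,-14,0],[0,0,0]],[-1,[30.5,-13.5,0],[0,0,0]],[-1,[0,0,40],[0,0,0]],[-1,[0,0,40],[0,0,0]],[-1,[0,0,30],[0,0,0]],[-1,[0,0,12],[0,0,0]],[-1,[0,0,6],[0,0,0]],[-1,[0,0,0],[0,0,0]]]'
```

```text
[[0.6554, 0.2591, 0.065], [0.6745, 0.174, 0.065], [0.5892, 0.1546, 0.065], [0.5675, 0.2387, 0.065]] [0.62166124 0.20661791 0.065     ] [0.08723229 0.08747971 0.08690362]
lidL [[0.62169655 0.20708682 0.099     ]] neckL [[0.51609657 0.36139493 0.106     ]] lidS [[0.52116378 0.10207746 0.034     ]]
clock: 10.2
tool_pos: [0.622, 0.2075, 0.0724]
eef_rot: [1.0, -0.0, 0.001, -0.0]
contact_force: [0.0, -0.1, -0.4]
opening: 1.002
finger_force: 0.0
```

```bash
python3 -m pendant '[[1,[0,0,1],[0,0,0]],[1,[0,0,0],[0,0,0]],[1,[0,0,0],[0,0,0]],[1,[0,0,0],[0,0,0]],[1,[0,0,0],[0,0,0]],[1,[0,0,0],[0,0,0]],[1,[0,0,-15],[0,0,0]],[1,[0,0,-30],[0,0,0]]]' && python3 -m pendant '[[1,[0,0,-45],[0,0,0]],[1,[0,0,-45],[0,0,0]],[1,[-30,-40,0],[0,0,0]],[1,[-30,-40,0],[0,0,0]],[1,[-30,-40,0],[0,0,0]],[1,[-20,-41.5,0],[0,0,0]],[1,[0,0,0],[0,0,0]],[1,[0,0,0],[0,0,0]]]'
python3 -c "
from h import *
st,s=wrist('w3');print(st['tool_pos'])
print(proj(s,[[.5115,.3685,.106],[.5115,.3685,.08],[.6217,.2066,.091],st['tool_pos']]))"
```

```text
clock: 11.2
tool_pos: [0.6204, 0.2072, 0.1153]
eef_rot: [1.0, 0.0, -0.001, 0.001]
contact_force: [0.5, -0.1, 0.2]
opening: 0.709
finger_force: 15.0
clock: 12.2
tool_pos: [0.5119, 0.3682, 0.2059]
eef_rot: [1.0, -0.0, 0.0, 0.001]
contact_force: [-0.3, -0.4, 0.2]
opening: 0.709
finger_force: 15.0
[0.51193832 0.3682267  0.20591462]
[[323.80735241 234.48488067]
 [323.71466626 223.87968346]
 [576.90842395  63.07579951]
 [325.05261279 304.26485883]]
```

View pics/w3.png

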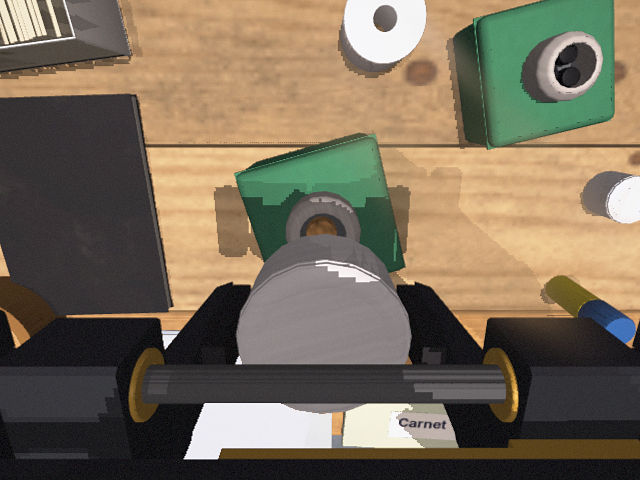

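The held large lid is level and centred at about x=324 px. The bare large neck (x≈323) and medium neck (576,62) both lie where predicted, so I lower it.

```bash
python3 -m pendant '[[1,[-0.5,0,40],[0,0,0]],[1,[0,0,35],[0,0,0]],[1,[0,0,15],[0,0,0]],[1,[0,0,6],[0,0,0]],[1,[0,0,6],[0,0,0]],[1,[0,0,0],[0,0,0]]]' && python3 -m pendant '[[1,[0,0,4],[0,0,0]],[1,[0,0,4],[0,0,0]],[1,[0,0,4],[0,0,0]],[1,[0,0,3],[0,0,0]],[1,[0,0,1],[0,0,0]],[1,[0,0,0],[0,0,0]]]'
```

```text
clock: 13.0
tool_pos: [0.5114, 0.3692, 0.1042]
eef_rot: [1.0, 0.0, 0.0, -0.0]
contact_force: [0.6, 0.2, -0.8]
opening: 0.712
finger_force: 15.0
clock: 13.75
tool_pos: [0.511, 0.3691, 0.0876]
eef_rot: [1.0, 0.0, -0.0, 0.0]
contact_force: [0.0, 0.0, 0.6]
opening: 0.709
finger_force: 15.0
```

```bash
python3 -m pendant '[[1,[0,0,1],[0,0,0]],[-1,[0,0,0],[0,0,0]],[-1,[0,0,0],[0,0,0]],[-1,[0,0,0],[0,0,0]],[-1,[0,0,-20],[0,0,0]],[-1,[0,0,-45],[0,0,0]],[-1,[0,0,-45],[0,0,0]],[-1,[0,0,-20],[0,0,0]]]' && python3 -m pendant '[[-1,[-6,50,0],[0,0,0]],[-1,[-6,50,0],[0,0,0]],[-1,[-6,50,0],[0,0,0]],[-1,[-6,50,0],[0,0,0]],[-1,[-6,50,0],[0,0,0]],[-1,[-6,50,0],[0,0,0]],[-1,[-6,50,0],[0,0,0]],[-1,[0,50,0],[0,0,0]]]' && python3 -m pendant '[[-1,[0,0,0],[0,0,0]],[-1,[0,0,0],[0,0,0]]]'
python3 -c "
from h import *
st,s=wrist('w4');print(st['tool_pos'])
print(proj(s,[[.493,-.028,.084],[.521,.102,.034]]))"
```

```text
clock: 14.75
tool_pos: [0.5123, 0.3701, 0.2213]
eef_rot: [1.0, 0.0, 0.002, -0.002]
contact_force: [0.1, -0.1, -0.7]
opening: 0.998
finger_force: 0.0
clock: 15.75
tool_pos: [0.4691, -0.0325, 0.2182]
eef_rot: [1.0, 0.0, 0.001, 0.0]
contact_force: [1.1, -0.2, -0.2]
opening: 0.996
finger_force: 0.0
clock: 16.0
tool_pos: [0.4697, -0.0304, 0.2177]
eef_rot: [1.0, 0.0, 0.001, -0.0]
contact_force: [-0.6, 0.2, 0.3]
opening: 1.002
finger_force: 0.0
[ 0.46967043 -0.03038709  0.21767163]
[[321.18277668 191.07952631]
 [170.58896885 147.60981247]]
```

View pics/w4.png

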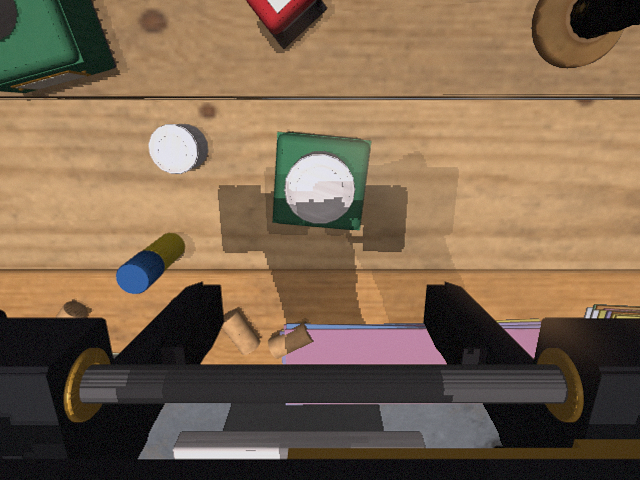

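The medium lid's top is centred at (320,188). The small tin's shoulder corners are at (280,132), (370,140), (361,230) and (273,222), and the parked lid is at (176,148).

```bash
python3 -c "
from h import *
s=dict(np.load('w4.npz'))
p=ray(s,[[280,132],[370,140],[361,230],[273,222]],.05);print(p.round(4).tolist(),p.mean(0), np.linalg.norm(np.diff(p,axis=0),axis=1))
print('lidM',ray(s,[[320,188]],.084),'lidS',ray(s,[[175,148]],.034))
"
```

```text
[[0.5347, 0.0055, 0.05], [0.5284, -0.0677, 0.05], [0.4516, -0.0627, 0.05], [0.4589, 0.0142, 0.05]] [ 0.49341663 -0.02765537  0.05      ] [0.07339538 0.07693908 0.0772225 ]
lidM [[ 0.49535682 -0.02711107  0.084     ]] lidS [[0.52067051 0.09823793 0.034     ]]
```

```bash
python3 -m pendant '[[-1,[25,-3,0],[0,0,0]],[-1,[0,0,45],[0,0,0]],[-1,[0,0,45],[0,0,0]],[-1,[0,0,40],[0,0,0]],[-1,[0,0,20],[0,0,0]],[-1,[0,0,10],[0,0,0]],[-1,[0,0,0],[0,0,0]],[-1,[0,0,0],[0,0,0]]]' && python3 -m pendant '[[1,[0,0,0],[0,0,0]],[1,[0,0,0],[0,0,0]],[1,[0,0,0],[0,0,0]],[1,[0,0,0],[0,0,0]],[1,[0,0,0],[0,0,0]],[1,[0,0,0],[0,0,0]],[1,[0,0,0],[0,0,0]],[1,[0,0,0],[0,0,0]]]'
```

```text
clock: 17.05
tool_pos: [0.4948, -0.0276, 0.0576]
eef_rot: [1.0, 0.0, 0.001, -0.0]
contact_force: [0.4, 0.3, 0.1]
opening: 0.998
finger_force: 0.0
clock: 18.05
tool_pos: [0.4942, -0.028, 0.0568]
eef_rot: [1.0, 0.0, 0.0, 0.0]
contact_force: [0.0, -0.2, 3.9]
opening: 0.606
finger_force: 15.0
```

```bash
python3 -m pendant '[[1,[0,0,-15],[0,0,0]],[1,[0,0,-35],[0,0,0]],[1,[0,0,-45],[0,0,0]],[1,[0,0,-45],[0,0,0]],[1,[-10,-45,0],[0,0,0]],[1,[0,-45,0],[0,0,0]],[1,[0,0,0],[0,0,0]],[1,[0,0,0],[0,0,0]]]'
python3 -c "
from h import *
st,s=wrist('w5');print(st['tool_pos'])
print(proj(s,[[.4935,-.0277,.076],[.4935,-.0277,.05],[.6217,.2066,.091],[.6217,.2066,.065],st['tool_pos']]))"
```

```text
clock: 19.05
tool_pos: [0.4838, 0.0614, 0.1971]
eef_rot: [1.0, 0.0, -0.0, 0.0]
contact_force: [-0.2, -1.2, -0.6]
opening: 0.603
finger_force: 15.0
[0.48381342 0.06144258 0.19707548]
[[445.26946294 212.34173847]
 [435.17931252 204.14182916]
 [ 79.54283502   9.44183073]
 [103.94762092  19.8147093 ]
 [325.0525921  304.26525612]]
```

View pics/w5.png

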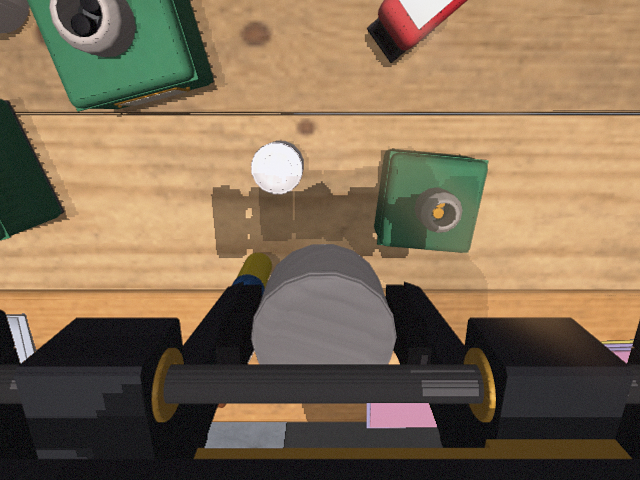

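The small neck's top is at (442,211), within 2 mm of the prediction. The medium lid hangs level, centred at x=324 px.

```bash
python3 -c "
from h import *
print(ray(dict(np.load('w3.npz')),[[575.5,62.5]],.091),ray(dict(np.load('w5.npz')),[[442,211]],.076))"
python3 -m pendant '[[1,[34,-36,0],[0,0,0]],[1,[34,-36,0],[0,0,0]],[1,[34,-36,0],[0,0,0]],[1,[35,-37,0],[0,0,0]],[1,[0,0,40],[0,0,0]],[1,[0,0,40],[0,0,0]],[1,[0,0,10],[0,0,0]],[1,[0,0,0],[0,0,0]]]'
```

```text
[[0.62203796 0.20757029 0.091     ]] [[ 0.49451919 -0.02519485  0.076     ]]
clock: 20.1
tool_pos: [0.6213, 0.206, 0.1067]
eef_rot: [1.0, -0.001, -0.0, 0.0]
contact_force: [-1.0, 0.3, -0.6]
opening: 0.605
finger_force: 15.0
```

Target TCP z when seated is about 0.072, so 34 mm to go.

```bash
python3 -m pendant '[[1,[0,-1,8],[0,0,0]],[1,[0,0,6],[0,0,0]],[1,[0,0,5],[0,0,0]],[1,[0,0,5],[0,0,0]],[1,[0,0,4],[0,0,0]],[1,[0,0,3],[0,0,0]],[1,[0,0,2],[0,0,0]],[1,[0,0,0],[0,0,0]]]'
```

```text
clock: 21.1
tool_pos: [0.621, 0.2081, 0.0736]
eef_rot: [1.0, 0.0, -0.0, 0.0]
contact_force: [-0.1, -0.5, -0.5]
opening: 0.607
finger_force: 15.0
```

```bash
python3 -m pendant '[[1,[0,0,1],[0,0,0]],[-1,[0,0,0],[0,0,0]],[-1,[0,0,0],[0,0,0]],[-1,[0,0,0],[0,0,0]],[-1,[0,0,-20],[0,0,0]],[-1,[0,0,-45],[0,0,0]],[-1,[0,0,-45],[0,0,0]],[-1,[0,0,-20],[0,0,0]]]' && python3 -m pendant '[[-1,[-33,36,0],[0,0,0]],[-1,[-33,36,0],[0,0,0]],[-1,[-34,36,0],[0,0,0]],[-1,[0,0,50],[0,0,0]],[-1,[0,0,50],[0,0,0]],[-1,[0,0,50],[0,0,0]],[-1,[0,0,0],[0,0,0]],[-1,[0,0,0],[0,0,0]]]'
```

```text
clock: 22.1
tool_pos: [0.6227, 0.2088, 0.2074]
eef_rot: [1.0, 0.0, 0.003, -0.001]
contact_force: [0.3, -0.7, -0.9]
opening: 1.001
finger_force: 0.0
clock: 23.1
tool_pos: [0.5224, 0.1005, 0.0547]
eef_rot: [1.0, 0.0, 0.001, -0.0]
contact_force: [0.3, -0.5, 1.1]
opening: 0.998
finger_force: 0.0
```

```bash
python3 -m pendant '[[-1,[-1,0,30],[0,0,0]],[-1,[0,0,12],[0,0,0]],[-1,[0,0,5],[0,0,0]],[-1,[0,0,0],[0,0,0]],[1,[0,0,0],[0,0,0]],[1,[0,0,0],[0,0,0]],[1,[0,0,0],[0,0,0]],[1,[0,0,0],[0,0,0]]]' && python3 -m pendant '[[1,[0,0,0],[0,0,0]],[1,[0,0,0],[0,0,0]],[1,[0,0,0],[0,0,0]],[1,[0,0,0],[0,0,0]]]'
```

```text
clock: 24.1
tool_pos: [0.5201, 0.1001, 0.0058]
eef_rot: [1.0, 0.0, 0.0, 0.0]
contact_force: [-0.3, 0.6, 0.6]
opening: 0.568
finger_force: 0.0
clock: 24.6
tool_pos: [0.5201, 0.1001, 0.0057]
eef_rot: [1.0, 0.0, 0.0, 0.0]
contact_force: [-0.1, 0.6, 0.1]
opening: 0.477
finger_force: 15.0
```

```bash
python3 -m pendant '[[1,[0,0,-20],[0,0,0]],[1,[0,0,-45],[0,0,0]],[1,[0,0,-60],[0,0,0]],[1,[-9,42,0],[0,0,0]],[1,[-9,42,0],[0,0,0]],[1,[-8.5,42.5,0],[0,0,0]],[1,[0,0,0],[0,0,0]],[1,[0,0,0],[0,0,0]]]' && python3 -m pendant '[[1,[0,0,30],[0,0,0]],[1,[0,0,11],[0,0,0]],[1,[0,0,0],[0,0,0]],[1,[0,0,0],[0,0,0]]]'
```

```text
clock: 25.6
tool_pos: [0.4939, -0.0257, 0.1307]
eef_rot: [1.0, 0.0, 0.0, -0.0]
contact_force: [0.8, 0.9, -0.5]
opening: 0.475
finger_force: 15.0
clock: 26.1
tool_pos: [0.4941, -0.0259, 0.0902]
eef_rot: [1.0, 0.001, 0.0, -0.0]
contact_force: [0.1, -0.1, 0.3]
opening: 0.478
finger_force: 15.0
```

```bash
python3 -c "
from h import *
from plant import cams
S={}
for n in('top','scene'):
    s=dict(cams.snapshot(n));np.savez(n+'1.npz',**s);S[n]=s['img'][:,:,::-1]
a=cv2.resize(S['top'][180:340,150:450],(600,320),interpolation=2)
b=cv2.resize(S['scene'][190:380,210:410],(295,280),interpolation=2)
c=cv2.resize(S['scene'][200:270,345:415],(280,280),interpolation=2)
o=np.zeros((600,600,3),np.uint8);o[:320]=a;o[320:,:295]=b;o[320:,300:580]=c
cv2.imwrite('pics/c2.png',o)"
```

```text
(no output)
```

View pics/c2.png

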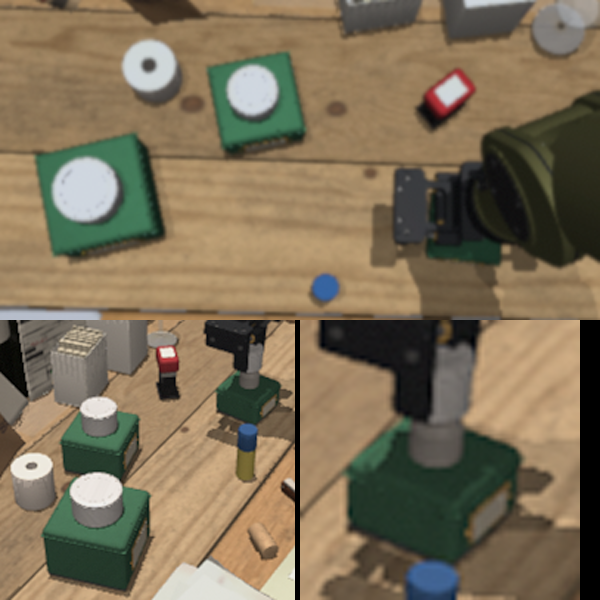

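The large and medium lids sit on their own tins, and the bystanders haven't moved. The small lid hangs over its neck, slightly right of the neck in the scene crop: lid (452,385) against neck (437,440). I lower it while watching the force.

```bash
python3 -c "
from h import *
s=dict(np.load('scene1.npz'))
print(proj(s,[[.494,-.0265,.05],[.494,-.0265,.076],[.494,-.0265,.085],[.494,-.0265,.118]]), 345+(437-300)/4)"
python3 -m pendant '[[1,[0,0,5],[0,0,0]],[1,[0,0,4],[0,0,0]],[1,[0,0,4],[0,0,0]],[1,[0,0,4],[0,0,0]],[1,[0,0,0],[0,0,0]]]'
```

```text
[[377.39086331 232.31858443]
 [378.06153332 223.18255012]
 [378.29734527 219.97026092]
 [379.17857947 207.96586853]] 379.25
clock: 26.82
tool_pos: [0.4934, -0.0264, 0.0723]
eef_rot: [1.0, 0.0, -0.0, 0.0]
contact_force: [-1.0, -0.1, -0.6]
opening: 0.475
finger_force: 15.0
```

```bash
python3 -m pendant '[[1,[0,0,4],[0,0,0]],[1,[0,0,4],[0,0,0]],[1,[0,0,4],[0,0,0]],[1,[0,0,3],[0,0,0]],[1,[0,0,1],[0,0,0]],[1,[0,0,0],[0,0,0]]]'
```

```text
clock: 27.58
tool_pos: [0.4936, -0.0264, 0.0567]
eef_rot: [1.0, 0.0, -0.0, 0.0]
contact_force: [-0.1, 0.4, -1.1]
opening: 0.477
finger_force: 15.0
```

```bash
python3 -m pendant '[[1,[0,0,0.5],[0,0,0]],[-1,[0,0,0],[0,0,0]],[-1,[0,0,0],[0,0,0]],[-1,[0,0,0],[0,0,0]],[-1,[0,0,-20],[0,0,0]],[-1,[0,0,-45],[0,0,0]],[-1,[0,0,-45],[0,0,0]],[-1,[0,0,-45],[0,0,0]]]' && python3 -m pendant '[[-1,[0,-40,0],[0,0,0]],[-1,[0,-45,0],[0,0,0]],[-1,[0,-45,0],[0,0,0]],[-1,[0,0,0],[0,0,0]],[-1,[0,0,0],[0,0,0]],[-1,[0,0,0],[0,0,0]]]'
python3 - <<'E'
from h import *
from plant import cams
st,s=wrist('w6')
t=dict(cams.snapshot('scene'))['img'][:,:,::-1]
o=np.zeros((560,640,3),np.uint8);o[:310]=s['img'][:310,:,::-1]
o[310:]=cv2.resize(t[215:365,0:400][:, 215:415],None,fx=5/3,fy=5/3)[:250,:334].__class__ and cv2.resize(t[200:350,205:415],(640,250)) 
cv2.imwrite('pics/c3.png',o)
w=cv2.inRange(cv2.cvtColor(s['img'],cv2.COLOR_RGB2HSV),(0,0,120),(180,45,255))
for nm,P,d in(('S',(.494,-.0265,.084),42),('M',(.6217,.207,.099),53),('L',(.5115,.3687,.114),64)):
    print(nm,proj(s,[P])[0].round(1))
E
```

```text
clock: 28.58
tool_pos: [0.4933, -0.0266, 0.2127]
eef_rot: [1.0, 0.0, -0.0, 0.0]
contact_force: [1.1, -0.0, -0.5]
opening: 1.001
finger_force: 0.0
clock: 29.32
tool_pos: [0.4935, 0.1017, 0.2111]
eef_rot: [1.0, -0.001, -0.0, 0.001]
contact_force: [0.8, -0.2, -1.0]
opening: 0.999
finger_force: 0.0
S [493.1 221.6]
M [152.8  30.3]
L [-75.8 210.7]
```

View pics/c3.png

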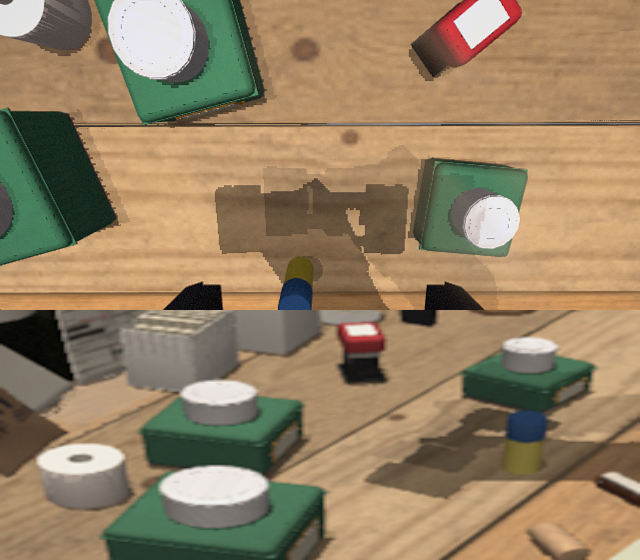

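All three lids sit low and level on their own tins: small (491,221), medium (152,36) and large in the scene view. The bystanders stand where they were, and the gripper is clear.

```bash
python3 -c "
from plant import r
print(r.finish_job())"
```

```text
the job is handed in; nothing more can be done
None
```

I handed the job in at about 29 s: the last pictures show each tin closed with its own lid, level and fully down, and the till roll, date stamp and glue stick in place, but the tasting glass was not in the final picture (last seen unmoved just before the small lid went on), and no verdict came back.

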